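# Push a board into the tester, shut the lid and start the test

## Task

Using only the fingertips and lifting nothing, gently push the circuit-board carrier along its guide all the way home against the stop in the tester, then gently push the tester's lid fully shut, and then press the start button down and let go. Leave the dial and the other things on the bench alone.

Things in the scene. Friction and masses are not known exactly. Their poses are not given: they have to be found in the camera images.
- tester: Board tester fixed to the bench. Origin on the bench top; x points away from the robot into the tester. Aluminium deck, top 12 mm up, from x = -170 to 80 mm; on it a guide 106 mm wide between rails 12 mm high and thick. From x = -40 mm inward the guide runs between grey cheeks 73 mm high (outer faces y = +-85 mm). Behind, x = 80 to 140 mm, a black box 68 mm high.
- guide_stop (a point): Centre of the rigid end stop of the guide, at deck height: x = +55 mm, z = 12 mm from the tester's origin. Axes as the tester's.
- carrier: Black board carrier with green circuit board, 110 (x) x 100 x 10 mm, about 0.3 kg, loose in the guide, 60-100 mm short of home. Origin under its centre, x into the tester. Its front (-x) edge is an upright plate 8 mm thick, 100 wide, 34 high over the underside, outer face at x = -55 mm. Home: on the stop, its origin over the tester's, front 15 mm proud of the cheeks. 1-5 N moves it.
- lid (a joint): Lid angle in rad: 0 = fully shut (level), 1.45 = fully open (nearly upright). Stiff hinge: it stays where it is left; 1 to 5 N near its front edge moves it. Starts about 1.05 to 1.3.
- lid_hinge (a point): Point on the lid's hinge line (parallel to the tester's y), at mid width, at the lid's underside: 85 mm behind the tester's origin and 75 mm above the bench. Axes as the tester's.
- lid_edge (a point): Middle of the lid's front edge on its outer (upper) face; moves with the lid. The lid is an aluminium frame with a clear window, 145 mm from hinge to front edge, 130 mm wide, 10 mm thick (this face is 10 mm off the underside, in which the hinge line lies); the front 35 mm is solid frame. Shut, it lies level over the guide, its front edge towards the robot.
- start_button_top (a point): Centre of the top of the start button when not pressed: a round grey cap, 32 mm across, on a fixed grey control pod 90 x 90 x 45 mm that stands to the left or to the right of the tester. Press straight down.
- start_button (a joint): Travel of the start button in m: 0 = up, 0.006 = fully down; a spring returns it; fully down takes 5 N.
- dial (a joint): Turn of the dial in rad, 0 at the start: a knob on the other, otherwise alike control pod across the tester. Not to be touched.
- spare_carrier: Bystander: a second board carrier just like the first, lying on the bare bench at the far right. Origin under its centre.
- screwdriver: Bystander: screwdriver lying crosswise in front of the left pod, near the robot.
- tape_roll: Bystander: white tape roll, 90 mm across, 24 mm high, behind the left pod. Origin under its centre.
- parts_tray: Bystander: red open parts tray 110 x 90 x 40 mm behind the right pod. Origin under its centre.
- wrench: Bystander: wrench lying crosswise in front of the right pod, near the robot.
- cleaner_bottle: Bystander: white bottle, 60 mm across, 160 mm high, far left. Origin under its centre.
Things that resemble listed ones, but are neither listed nor needed, are in the scene too. What is shaped like the carrier but orange is not meant.

How it is judged (in metres and radians):
On the way, in this order (a step that is already met when the one before it is completed fails the run):
1. the carrier is pushed home (within 4 mm of the stop) with the lid still open (x of carrier in the frame of tester above -0.004 m and value of joint lid above 0.3 rad), for 0.2 s.
2. the lid is pushed shut (value of joint lid below 0.05 rad), for 0.2 s.
3. the start button is pressed (value of joint start_button above 0.004 m), for 0.05 s.
At the end, for the whole second after the job is handed in: The carrier is within 4 mm of its stop, flat on the deck and at rest, the lid is shut to within 0.05 rad (7 mm at its edge), and the start button has been pressed at least 4 mm and let up again (x of carrier in the frame of tester above -0.004 m and z of carrier in the frame of tester below 0.016 m and value of joint lid below 0.05 rad and value of joint start_button below 0.002 m and linear speed of carrier below 0.01 m/s); the robot touches nothing.
It fails at once if the carrier is lifted more than 12 mm or tipped more than 0.3 rad (z of carrier in the frame of tester above 0.024 m or angle between carrier's own z axis and vertical above 0.3 rad).
It fails at once if the lid is slammed (over 4 rad/s), or the fingers press on the carrier with over 50 N (velocity of joint lid below -4 rad/s or contact force between the fingers and carrier above 50 N).
It fails at once if the lid is closed (under 0.3 rad) before the carrier is home, or the button pressed before the lid is shut ((value of joint lid below 0.3 rad and x of carrier in the frame of tester below -0.012 m) or (value of joint start_button above 0.003 m and value of joint lid above 0.1 rad)).
It fails at once if the dial is turned by more than 0.15 rad (value of joint dial above 0.15 rad or value of joint dial below -0.15 rad).
It fails at once if a bystander is moved more than 20 mm (distance of any of spare_carrier, screwdriver, tape_roll, parts_tray, wrench, cleaner_bottle from where it was at the start of the episode above 0.02 m).
It also fails if it takes over 51 s, if anything falls off the work surface, if the arm or the gripper's body presses on something with over 40 N, if the wrist force passes 120 N, or if a joint passes its speed limit or range.

## Robot

A 6-joint arm with a two-finger parallel gripper is mounted at the origin on the work surface. World frame = base frame: x ahead of the robot, y to its left, z up, the work surface at z = 0. Lengths are in mm, angles in rad, forces in N, time in s.
With the tool pointing down it reaches from about 300 to 775 mm from the base axis. Payload 14.6 kg.
Tool frame: the origin (TCP) lies at the very end of the fingers, on their centre line; the grasp point (between the pads) lies 19 mm behind it; z points along the fingers, y is the line along which they close (so a half turn about z gives the same grasp; the last joint's range is limited). The gripper opens to 94 mm and grips with 3 to 60 N. Pads are 16 mm wide; open, the fingers measure 119 mm over their backs; the gripper's body (75 mm by 177 mm) begins 78 mm behind the grasp point.
Start: joints at [-1.335, 0.3, 1.521, -0, 1.321, -0.067], TCP at [164, -524.97, 174.246] pointing down, gripper open.
Joint ranges: [-3.03, 3.03], [-0.79, 2.21], [0.23, 2.52], [-1.04, 4.18], [0, 3.07], [-2.55, 2.55]. Speed limits (rad/s): [2.22, 2.22, 2.57, 3.14, 3.14, 3.14].

## Interface

Orientations are given as [roll, pitch, yaw] about the fixed x, y, z axes, in that order (R = Rz(yaw) Ry(pitch) Rx(roll)).
In Python, from cell import manip gives the robot as it stands.
- The arm moves only by the tool servo_tool, never from a script. Its argument "rows" is a list of rows, each a list of 7 numbers: the turn, a rotation vector about the world's x, y, z in degrees, then the shift along the world's x, y, z in mm, then the closure, from 0 (fully open) to 1 (shut). In form: [[rx, ry, rz, dx, dy, dz, fingers], ...]. A call has 1 to 20 rows; each row shifts and turns the commanded pose from where the row before left it; what a row does not reach is not made up. A row lasts 1/8 s, in which the tool goes at most 62.5 mm and 10.7 degrees, less where a joint would pass 70% of its speed; a pose out of reach is approached as far as the arm can. A call with a gripper value outside its range is refused whole. The fingers move at their own pace and stop on an object; "grip_force" is the grip in N (left out, the last holds). Time passes only in rows, so rows that do not move let the fingers close. It gives the time, the measured TCP pose, the force, the opening and the grip force at its end, in the units of the state.
- manip.read_state(): the state, without advancing time (a new reading comes with each control period).
- manip.camera(name): name is "side" or "top"; returns the picture (420x560x3 uint8, red, green, blue); there is no depth.
- manip.camera_info(name): a dict with "fx", "fy", "cx", "cy" (pixels), "position" and "rotation" of the camera in the world. Camera axes: x right, y down, z forward; pixel columns grow to the right and rows downward; lengths in mm; the calibration is good to about 2 mm. A picture is of the moment at which its call begins. camera_info takes no time and is no camera call.
- manip.sign_off(): hands the job in; it is judged then, once.
The state is a dict: "clock": time; "joints": joint angles; "qd": joint speeds; "effort": joint torques, N m; "eef_pos": TCP position; "eef_rot": TCP orientation; "wrist_force": force on the tool from outside, world axes, zero at the start; "moment": the same for the moment, N m; "finger_gap": finger opening in mm; "finger_force": force on a finger pad.
Only numpy, scipy, OpenCV 4.12 (cv2) and the standard library are available. Lean on these libraries where they do the work, as an engineer would, in place of code of your own. Each camera call takes 0.05 s, during which the arm holds its last target. There are 200 camera calls.

## Working session

There is one attempt and no reset: what is moved stays moved. The work goes in short steps, Python scripts to look and compute and a tool call to move; the robot and the scene stay as the last step left them, time stands still between calls to the robot, and variables do not carry over. Pictures are saved under pics/ and viewed, at most 10 in all, crops included, and the job is handed in when it is done.

Besides the shell and the picture viewer there is one more tool, called after "Request:" as a command line: name --pt "numbers of a row" for each row, then --argument value for the rest. servo_tool: Moves the arm, as the interface text tells. Its arguments: {"type":"object","properties":{"rows":{"type":"array","items":{"type":"array","items":{"type":"number"}}},"grip_force":{"type":"number"}},"required":["rows"]}

```bash
mkdir -p pics; python3 - <<'E'
from cell import manip
import cv2
for n in("side","top"):
    cv2.imwrite(f"pics/{n}0.png",manip.camera(n)[:,:,::-1]); print(n,manip.camera_info(n))
s=manip.read_state();print(s)
E
```

```text
side {'fx': 386.60897361625496, 'fy': 386.60897361625496, 'cx': 286.98448178285963, 'cy': 202.06054884493216, 'position': array([ 23.13334219, 911.06544873, 834.90631086]), 'rotation': array([-2.19418153, -0.00589218, -2.67587931])}
top {'fx': 510.20744036211437, 'fy': 510.20744036211437, 'cx': 279.01868702093054, 'cy': 207.49260094444006, 'position': array([ 279.61581102,   25.89502501, 1660.88872482]), 'rotation': array([-3.01528299e+00, -1.46307345e-03, -1.59562714e+00])}
{'clock': 0.1, 'joints': array([-1.33457983e+00,  3.00388321e-01,  1.52152647e+00, -1.52007997e-05,
        1.32067680e+00, -6.66148648e-02]), 'qd': array([-9.76605631e-04, -1.47412565e-05, -1.71146006e-03,  2.35591989e-04,
        1.37345887e-04,  9.25646178e-04]), 'effort': array([ 1.16204894e-03, -5.32641149e+01, -3.53284550e+01,  7.09366612e-02,
        2.34847638e-02, -6.78352649e-05]), 'eef_pos': array([ 163.94638494, -524.72017543,  173.75484653]), 'eef_rot': array([-3.14059495e+00, -5.18035872e-05,  3.02835110e-01]), 'wrist_force': array([ 0.62178021, -0.31197508, -0.73951555]), 'moment': array([0.04042201, 0.01528693, 0.01363453]), 'finger_force': 0.0, 'finger_gap': 94.20206283665034}
```

View pics/side0.png

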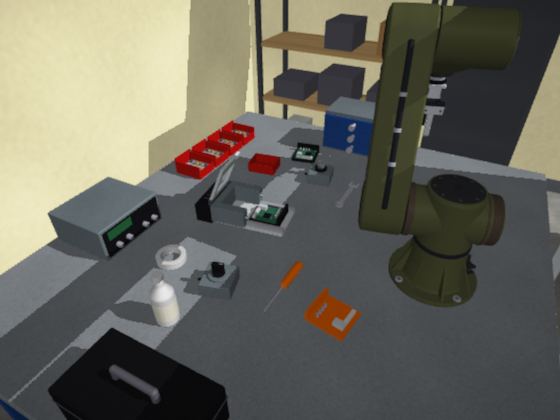

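View pics/top0.png

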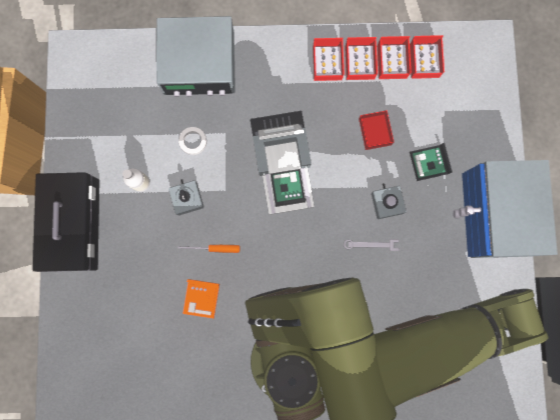

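The top view shows these possible carriers:
- The carrier in the tester guide at (288,187), which is the one I want.
- The spare at (431,162).
- The orange decoy at (201,299).

There is a pod at left (185,192) with a black knob, and one at right (390,201) with a round cap. I'll check close crops.

```bash
python3 - <<'E'
import cv2,numpy as np
t=cv2.imread("pics/top0.png");s=cv2.imread("pics/side0.png")
R=lambda a,x0,x1,y0,y1,f:cv2.resize(a[y0:y1,x0:x1],None,fx=f,fy=f,interpolation=cv2.INTER_CUBIC)
cv2.imwrite("pics/c1.png",R(t,240,320,105,215,5.4))   # 432x594
a=R(t,160,220,160,220,6);b=R(t,365,425,170,230,6)
c=R(s,190,250,245,305,4);d=R(s,290,350,145,205,4); 
e=R(s,190,310,145,245,2.4)
top=np.hstack([a,b]);bot=np.hstack([c,d,e[:240,:240]])
cv2.imwrite("pics/c2.png",np.vstack([top,bot[:,:720]]))
E
```

```text
(no output)
```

View pics/c1.png

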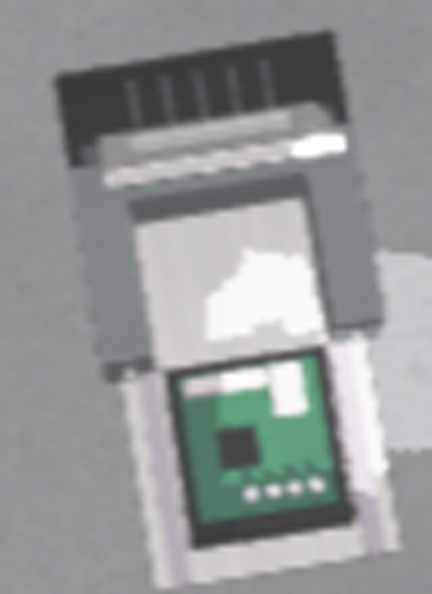

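View pics/c2.png

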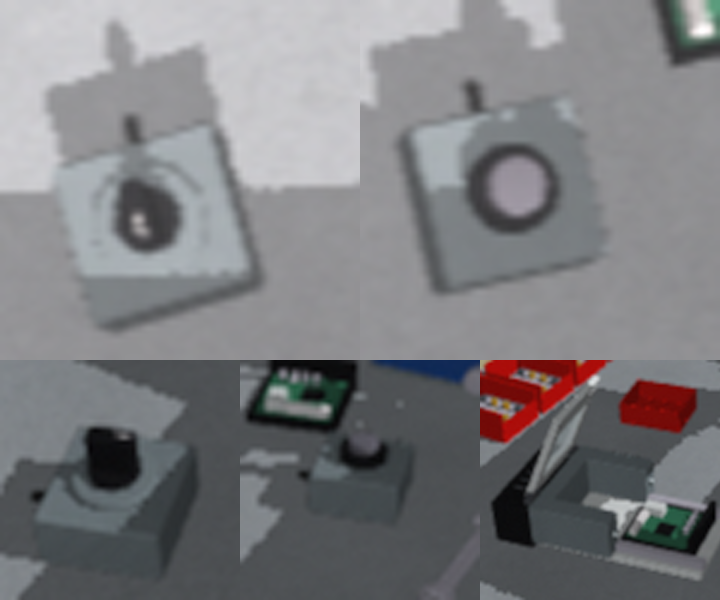

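The button is on the right pod, with its grey cap at top (391.3,200.8) and side (321,165). The left pod carries the knob, which is the dial. The black and green carrier sits in the guide and its front edge runs from (275.2,206.3) to (305.7,201.3). I'll fit the tester, carrier and lid now.

```bash
cat > h.py <<'E'
from cell import manip
import numpy as np
from scipy.optimize import least_squares
from scipy.spatial.transform import Rotation as Ro
def cam(n):
    i=manip.camera_info(n); return i, Ro.from_euler('xyz',i['rotation']).as_matrix(), np.array(i['position'])
C={n:cam(n) for n in("side","top")}
def proj(n,P):
    i,R,p=C[n]; q=(np.atleast_2d(P)-p)@R
    return np.c_[i['fx']*q[:,0]/q[:,2]+i['cx'], i['fy']*q[:,1]/q[:,2]+i['cy']]
def ray(n,u,z):
    i,R,p=C[n]; d=R@np.array([(u[0]-i['cx'])/i['fx'],(u[1]-i['cy'])/i['fy'],1]); return p+d*(z-p[2])/d[2]
def tw(T,P):
    c,s=np.cos(T[2]),np.sin(T[2]); P=np.atleast_2d(P); return np.c_[T[0]+c*P[:,0]-s*P[:,1],T[1]+s*P[:,0]+c*P[:,1],P[:,2]]
E
python3 - <<'E'
from h import *
f=lambda u,v:((u+.5)/5.4-.5+240,(v+.5)/5.4-.5+105)
pix=np.array([f(160,588),f(397,550),f(107,380),f(382,325),f(57,75),f(335,32)])
def pts(p):
    return tw(p,[[-170,p[3],12],[-170,-p[3],12],[-40,85,73],[-40,-85,73],[140,p[4],68],[140,-p[4],68]])
r=least_squares(lambda p:(proj("top",pts(p))-pix).ravel(),[480,0,.15,65,85]);T=r.x
print(T,np.round(r.fun,1)); 
inv=lambda P:tw([0,0,-T[2]],np.array(P)-[T[0],T[1],0])
for u in [(190,547),(355,520)]: print("carrier front",inv(ray("top",f(*u),12)))
for u in [(172,375),(325,347)]: print("carrier back",inv(ray("top",f(*u),22)))
# lid tip: underside front edge points (105,188),(345,155)
for th in np.arange(1.0,1.46,.1):
    pt=lambda o,y:[85-145*np.cos(th)+o*np.sin(th),y,75+145*np.sin(th)+o*np.cos(th)]
    q=proj("top",tw(T,[pt(0,65),pt(0,-65),pt(10,65),pt(10,-65)]))
    s=proj("side",tw(T,[pt(0,65),pt(10,65),pt(10,-65)]))
    print(round(th,2),np.round(((q+.5)-[240,105])*5.4).tolist(),np.round(s,1).tolist())
b=np.array([(391.3,200.8),(321.2,165)])
r=least_squares(lambda P:np.r_[proj("top",P)[0]-b[0],proj("side",P)[0]-b[1]],[450,-180,60]);print("btn",r.x,r.fun)
for z in(50,60,70):print(z,ray("top",b[0],z),ray("side",b[1],z))
print(inv(r.x), "deck in world",tw(T,[[-160,0,20],[60,0,180]]))
E
```

```text
[6.44554310e+02 2.23155636e+00 1.40884185e-01 7.23947690e+01
 8.39680033e+01] [ 0.2  1.2  0.2  1.  -0.9 -2.1  1.1 -0.5 -0.2  0.4 -0.3  0.1]
carrier front [[-144.40715569   50.51726013   12.        ]]
carrier front [[-144.60495989  -50.53009326   12.        ]]
carrier back [[-40.45087618  44.20665787  22.        ]]
carrier back [[-38.70367954 -49.97746833  22.        ]]
1.0 [[116.0, 236.0], [352.0, 198.0], [114.0, 219.0], [350.0, 180.0]] [[230.1, 174.8], [227.5, 172.9], [244.3, 153.9]]
1.1 [[112.0, 211.0], [349.0, 172.0], [109.0, 193.0], [346.0, 154.0]] [[226.3, 172.2], [223.5, 170.4], [240.7, 151.7]]
1.2 [[108.0, 184.0], [345.0, 146.0], [105.0, 166.0], [342.0, 127.0]] [[222.3, 169.8], [219.5, 168.3], [236.9, 149.7]]
1.3 [[103.0, 157.0], [341.0, 119.0], [100.0, 139.0], [338.0, 100.0]] [[218.1, 167.8], [215.3, 166.6], [233.0, 148.1]]
1.4 [[99.0, 131.0], [337.0, 92.0], [96.0, 112.0], [334.0, 74.0]] [[214.0, 166.2], [211.1, 165.2], [229.1, 146.9]]
btn [ 494.73210805 -337.42859673   62.00250845] [ 0.04469997  0.12054733 -0.15925448 -0.02045111]
50 [ 496.73821865 -340.03384178   50.        ] [ 501.42376755 -356.95953719   50.        ]
60 [ 495.39037628 -337.7622456    60.        ] [ 495.33016862 -340.80442456   60.        ]
70 [ 494.04253391 -335.49064943   70.        ] [ 489.2365697  -324.64931192   70.        ]
[[-196.03239901 -315.25705445   62.00250845]] deck in world [[486.13955381 -20.23541872  20.        ]
 [703.9598438   10.65667202 180.        ]]
```

Request:
servo_tool --pt "0 0 -0.8 26 42 0 1" --pt "0 0 -0.8 26 42 0 1" --pt "0 0 -0.8 26 42 0 1" --pt "0 0 -0.8 26 42 0 1" --pt "0 0 -0.8 26 42 0 1" --pt "0 0 -0.8 26 42 0 1" --pt "0 0 -0.8 26 42 0 1" --pt "0 0 -0.8 26 42 0 1" --pt "0 0 -0.8 26 42 0 1" --pt "0 0 -0.8 26 42 0 1" --pt "0 0 -0.8 26 42 0 1" --pt "0 0 -0.5 26 41 -30 1" --pt "0 0 0 0 0 -40 1" --pt "0 0 0 0 0 -40 1" --pt "0 0 0 0 0 -20 1" --pt "0 0 0 0 0 0 1" --grip_force 10

```text
clock: 2.1
eef_pos: [475.0, -21.8, 43.0]
eef_rot: [-3.141, 0.003, 0.141]
wrist_force: [-0.1, -0.1, 0.4]
finger_gap: 0.7
finger_force: 0.0
```

```bash
python3 - <<'E'
from cell import manip
import cv2,numpy as np
a=cv2.resize(manip.camera("top")[60:260,180:430,::-1],None,fx=3.2,fy=3,interpolation=cv2.INTER_CUBIC)
cv2.imwrite("pics/t1.png",a);print(manip.read_state())
E
```

```text
{'clock': 2.15, 'joints': array([-1.22997860e-01,  2.97408387e-01,  1.85692325e+00, -2.33246024e-05,
        9.88217582e-01,  1.30729607e+00]), 'qd': array([-1.76043449e-03, -2.50222446e-02, -1.54111015e-02, -3.06664703e-04,
        6.87743478e-03, -5.72439987e-05]), 'effort': array([ 3.78109748e-02, -4.49685895e+01, -2.78758854e+01,  2.78356281e-02,
       -2.40185922e-01, -4.77890608e-04]), 'eef_pos': array([475.83465458, -21.9508974 ,  44.24802742]), 'eef_rot': array([-3.14136230e+00,  9.28621347e-04,  1.40515350e-01]), 'wrist_force': array([ 0.16171223, -0.10691775,  0.85972872]), 'moment': array([ 0.03529414, -0.03147213, -0.02892974]), 'finger_force': 0.0, 'finger_gap': 0.4737613556544462}
```

View pics/t1.png

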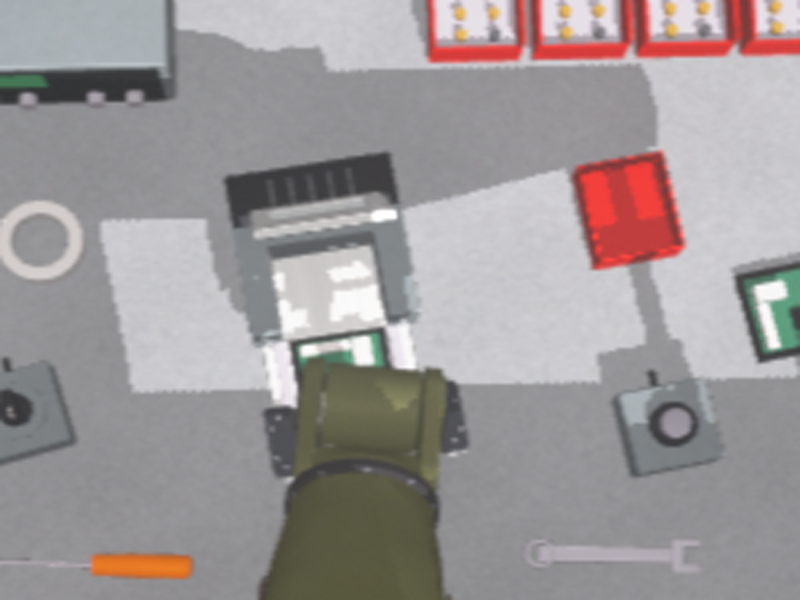

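The hand is centred in front of the carrier and the lid is still open. Next I lower the hand and push gently.

Request:
servo_tool --pt "0 0 0 0 0 -18 1" --pt "0 0 0 6 0.8 0 1" --pt "0 0 0 4 0.6 0 1" --pt "0 0 0 4 0.6 0 1" --pt "0 0 0 4 0.6 0 1" --pt "0 0 0 6 0.8 0 1" --pt "0 0 0 7 1 0 1" --pt "0 0 0 7 1 0 1" --pt "0 0 0 7 1 0 1" --pt "0 0 0 7 1 0 1" --pt "0 0 0 7 1 0 1" --pt "0 0 0 7 1 0 1" --pt "0 0 0 7 1 0 1" --pt "0 0 0 7 1 0 1" --pt "0 0 0 6 0.9 0 1" --pt "0 0 0 5 0.7 0 1" --pt "0 0 0 4 0.6 0 1" --pt "0 0 0 0 0 0 1"

```text
clock: 4.4
eef_pos: [571.1, -8.3, 26.2]
eef_rot: [-3.142, 0.0, 0.14]
wrist_force: [0.3, 0.5, 1.3]
finger_gap: 0.8
finger_force: 0.0
```

Request:
servo_tool --pt "0 0 0 2 0.3 0 1" --pt "0 0 0 2 0.3 0 1" --pt "0 0 0 2 0.3 0 1" --pt "0 0 0 2 0.3 0 1" --pt "0 0 0 0 0 0 1"

```text
clock: 5.03
eef_pos: [579.1, -7.1, 26.2]
eef_rot: [-3.142, -0.0, 0.14]
wrist_force: [0.2, 0.7, 0.0]
finger_gap: 0.2
finger_force: 0.0
```

Request:
servo_tool --pt "0 0 0 1.5 0.2 0 1" --pt "0 0 0 1.5 0.2 0 1"

```text
clock: 5.28
eef_pos: [582.1, -6.7, 26.3]
eef_rot: [-3.142, -0.0, 0.14]
wrist_force: [0.5, -0.4, -0.2]
finger_gap: 0.3
finger_force: 0.0
```

Request:
servo_tool --pt "0 0 0 1 0.1 0 1"

```text
clock: 5.4
eef_pos: [583.1, -6.7, 26.3]
eef_rot: [-3.142, -0.0, 0.14]
wrist_force: [0.6, -0.2, -0.4]
finger_gap: 0.7
finger_force: 0.0
```

Request:
servo_tool --pt "0 0 0 1 0.1 0 1"

```text
clock: 5.52
eef_pos: [584.0, -6.6, 26.2]
eef_rot: [-3.142, 0.0, 0.14]
wrist_force: [-0.3, 0.3, 1.3]
finger_gap: 0.5
finger_force: 0.0
```

```bash
python3 - <<'E'
from cell import manip
import cv2,numpy as np
a=cv2.resize(manip.camera("top")[100:220,235:335,::-1],None,fx=4,fy=4.5,interpolation=cv2.INTER_CUBIC)
b=cv2.resize(manip.camera("side")[140:260,190:290,::-1],None,fx=4,fy=4.5,interpolation=cv2.INTER_CUBIC)
cv2.imwrite("pics/t2.png",np.hstack([a,b]))
E
```

```text
(no output)
```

View pics/t2.png

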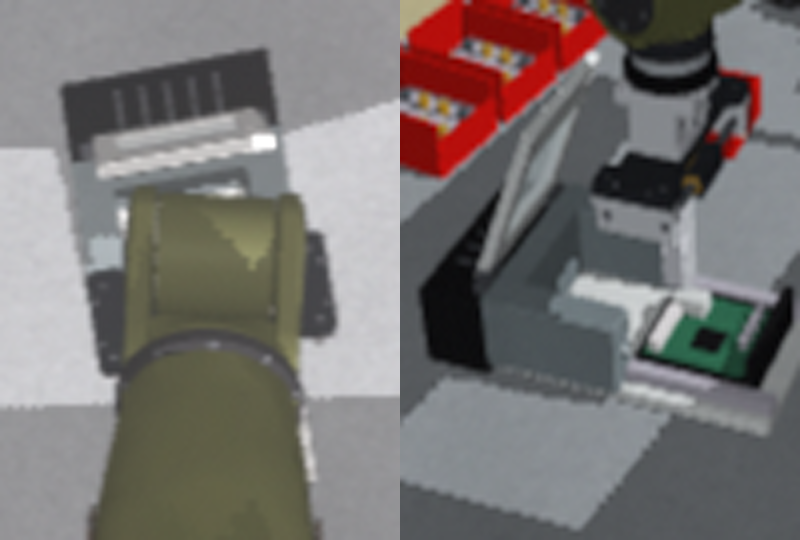

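```bash
python3 - <<'E'
from h import *
s=manip.read_state();p=s['eef_pos'];print(p,s['wrist_force'])
for z in(0,100,200):
    q=p+[0,0,z];print(z,(proj("side",q)+.5-[190,140])*[4,4.5]+[400,0],(proj("top",q)+.5-[235,100])*[4,4.5])
T=[644.55,2.23,.141]
for n,P in dict(plateTL=[-144.5,50,46],plateTR=[-144.5,-50,46],homeTL=[-55,50,46],homeTR=[-55,-50,46],deckL=[-170,72,12],cheekL=[-40,85,73],boxL=[140,84,68]).items(): print(n,(proj("side",tw(T,[P]))+.5-[190,140])*[4,4.5]+[400,0])
E
```

```text
[584.07753275  -6.55812611  26.21527127] [-0.20572636  0.88644382  0.40562704]
0 [[681.73298768 320.98928771]] [[205.72487966 352.07769862]]
100 [[677.52175991 212.7442792 ]] [[207.6734481 325.0392592]]
200 [[672.90923371  94.18433338]] [[209.8865049  294.33076536]]
plateTL [[752.48793856 360.93485942]]
plateTR [[791.24322615 285.15633705]]
homeTL [[651.72845768 336.56015808]]
homeTR [[695.50218209 263.41808995]]
deckL [[773.06989882 422.42394173]]
cheekL [[616.34844599 330.67834764]]
boxL [[421.0272218  287.67212149]]
```

```bash
python3 - <<'E'
from cell import manip
import cv2,numpy as np
n=manip.camera("side")[:,:,::-1].copy();cv2.imwrite("pics/side_n.png",n)
o=cv2.imread("pics/side0.png")
f=lambda a:cv2.resize(a[170:245,236:302],None,fx=6,fy=6,interpolation=cv2.INTER_CUBIC)
cv2.imwrite("pics/t3.png",np.hstack([f(o),f(n)]))
print(manip.read_state()['eef_pos'])
E
```

```text
[583.97508071  -6.57878528  26.19190812]
```

View pics/t3.png

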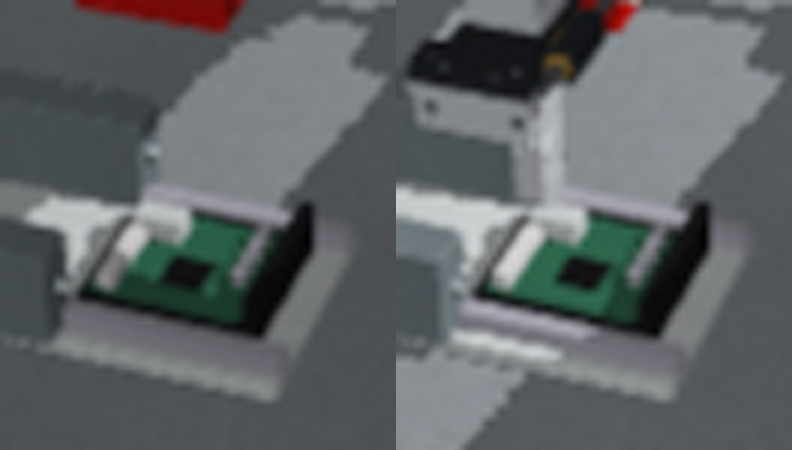

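The carrier hasn't moved. Its plate is still at side (285,213). The fingertip ends at side (260.8,203.5), where I predicted (260.4,210.8). So the real fingertip is about 35 mm higher than reported, and it passed over the plate. I'll go back and check the height by touch and picture in front of the deck.

Request:
servo_tool --pt "0 0 0 0 0 10 1" --pt "0 0 0 -14 -2 0 1" --pt "0 0 0 -18 -2.6 0 1" --pt "0 0 0 -18 -2.6 0 1" --pt "0 0 0 -18 -2.6 0 1" --pt "0 0 0 -18 -2.6 0 1" --pt "0 0 0 -18 -2.6 0 1" --pt "0 0 0 -18 -2.6 0 1" --pt "0 0 0 -12 -1.6 0 1" --pt "0 0 0 0 0 -10 1" --pt "0 0 0 0 0 0 1"

```text
clock: 7.05
eef_pos: [450.0, -25.7, 25.6]
eef_rot: [-3.141, 0.001, 0.14]
wrist_force: [-0.5, -0.5, 0.5]
finger_gap: 0.2
finger_force: 0.0
```

```bash
python3 - <<'E'
from h import *
import cv2
n=manip.camera("side")[:,:,::-1].copy();o=cv2.imread("pics/side0.png")
p=manip.read_state()['eef_pos']
q=proj("side",[p,p+[0,0,20],p+[0,0,40],p+[0,0,60]]);print(p,q.round(1).tolist())
c,r=q[0].round().astype(int)
g=lambda a:a[r-60:r+30,c-40:c+50]
f=lambda a:cv2.resize(g(a),None,fx=4.4,fy=6,interpolation=cv2.INTER_CUBIC)
print("origin",c-40,r-60)
cv2.imwrite("pics/t4.png",np.hstack([f(o),f(n)]))
E
```

```text
[450.2401703  -25.69856202  25.87405738] [[297.1, 218.7], [297.2, 214.1], [297.4, 209.3], [297.5, 204.4]]
origin 257 159
```

View pics/t4.png

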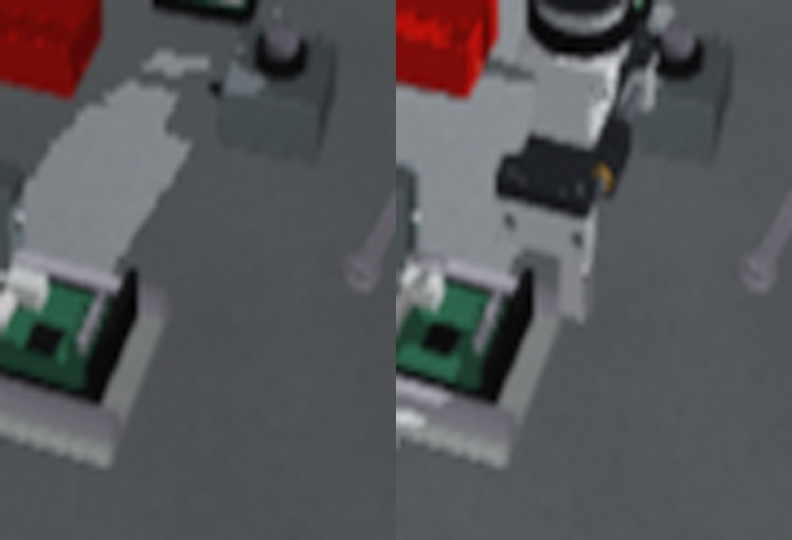

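The fingertip is at side (297.5,212), which gives a true z of about 55 against 26 reported. I'll touch the bench to measure the offset.

Request:
servo_tool --pt "0 0 0 0 0 -10 1" --pt "0 0 0 0 0 -10 1" --pt "0 0 0 0 0 -2 1" --pt "0 0 0 0 0 -2 1" --pt "0 0 0 0 0 -2 1"

```text
clock: 7.72
eef_pos: [450.1, -25.8, 0.3]
eef_rot: [3.141, -0.0, 0.14]
wrist_force: [0.2, -0.3, 0.0]
finger_gap: 0.4
finger_force: 0.0
```

Request:
servo_tool --pt "0 0 0 0 0 -2 1" --pt "0 0 0 0 0 -2 1" --pt "0 0 0 0 0 0 1"

```text
clock: 8.1
eef_pos: [449.9, -25.8, -3.8]
eef_rot: [-3.142, 0.0, 0.141]
wrist_force: [0.7, 0.8, 0.1]
finger_gap: 0.4
finger_force: 0.0
```

Request:
servo_tool --pt "0 0 0 0 0 -4 1" --pt "0 0 0 0 0 -4 1" --pt "0 0 0 0 0 -3 1" --pt "0 0 0 0 0 -2 1"

```text
clock: 8.6
eef_pos: [449.9, -25.8, -17.0]
eef_rot: [-3.142, 0.0, 0.14]
wrist_force: [0.4, -0.1, -0.0]
finger_gap: 0.1
finger_force: 0.0
```

Request:
servo_tool --pt "0 0 0 0 0 -1.5 1" --pt "0 0 0 0 0 -1.5 1"

```text
clock: 8.85
eef_pos: [450.0, -25.8, -19.8]
eef_rot: [3.142, -0.0, 0.14]
wrist_force: [-0.2, -0.8, -0.0]
finger_gap: 0.5
finger_force: 0.0
```

Request:
servo_tool --pt "0 0 0 0 0 -1.5 1" --pt "0 0 0 0 0 -1.5 1"

```text
clock: 9.1
eef_pos: [450.0, -25.8, -22.8]
eef_rot: [-3.142, -0.0, 0.14]
wrist_force: [0.1, 0.5, -0.5]
finger_gap: 0.3
finger_force: 0.0
```

Request:
servo_tool --pt "0 0 0 0 0 -1.5 1" --pt "0 0 0 0 0 -1.5 1"

```text
clock: 9.35
eef_pos: [450.0, -25.8, -25.9]
eef_rot: [-3.142, -0.0, 0.14]
wrist_force: [-0.9, 0.1, -0.6]
finger_gap: 0.3
finger_force: 0.0
```

Request:
servo_tool --pt "0 0 0 0 0 -1.5 1" --pt "0 0 0 0 0 0 1"

```text
clock: 9.6
eef_pos: [449.9, -25.8, -27.4]
eef_rot: [-3.142, 0.0, 0.141]
wrist_force: [-0.2, -0.1, 0.8]
finger_gap: 0.3
finger_force: 0.0
```

Request:
servo_tool --pt "0 0 0 0 0 -1.5 1" --pt "0 0 0 0 0 0 1"

```text
clock: 9.85
eef_pos: [450.0, -25.8, -28.8]
eef_rot: [-3.142, 0.0, 0.14]
wrist_force: [-0.5, -0.0, -0.1]
finger_gap: 0.4
finger_force: 0.0
```

Request:
servo_tool --pt "0 0 0 0 0 -1.5 1" --pt "0 0 0 0 0 0 1"

```text
clock: 10.1
eef_pos: [449.9, -25.8, -30.4]
eef_rot: [-3.142, 0.0, 0.14]
wrist_force: [0.3, -0.2, -0.4]
finger_gap: 0.8
finger_force: 0.0
```

Request:
servo_tool --pt "0 0 0 0 0 -1.5 1" --pt "0 0 0 0 0 0 1"

```text
clock: 10.35
eef_pos: [450.1, -25.8, -31.0]
eef_rot: [3.142, -0.0, 0.14]
wrist_force: [-4.6, 0.5, 15.9]
finger_gap: 0.8
finger_force: 7.7
```

Request:
servo_tool --pt "0 0 0 0 0 -1.5 1" --pt "0 0 0 0 0 0 1"

```text
clock: 10.6
eef_pos: [450.3, -25.8, -31.2]
eef_rot: [3.141, -0.0, 0.141]
wrist_force: [-15.1, 2.1, 41.4]
finger_gap: 1.0
finger_force: 20.9
```

The bench contact came at a reported z of -30.7, so true z = reported + 30.7. I'll raise to a true z of about 28 and push again.

Request:
servo_tool --pt "0 0 0 0 0 15 1" --pt "0 0 0 0 0 15 1" --pt "0 0 0 10 1.4 0 1" --pt "0 0 0 10 1.4 0 1" --pt "0 0 0 10 1.4 0 1" --pt "0 0 0 4 0.6 0 1" --pt "0 0 0 4 0.6 0 1" --pt "0 0 0 4 0.6 0 1" --pt "0 0 0 4 0.6 0 1" --pt "0 0 0 4 0.6 0 1" --pt "0 0 0 4 0.6 0 1"

```text
clock: 11.98
eef_pos: [504.2, -17.9, -3.3]
eef_rot: [-3.142, 0.0, 0.14]
wrist_force: [-1.6, 0.2, -0.9]
finger_gap: 0.3
finger_force: 0.6
```

Request:
servo_tool --pt "0 0 0 5 0.7 0 1" --pt "0 0 0 5 0.7 0 1" --pt "0 0 0 6 0.9 0 1" --pt "0 0 0 6 0.9 0 1" --pt "0 0 0 6 0.9 0 1" --pt "0 0 0 6 0.9 0 1" --pt "0 0 0 6 0.9 0 1" --pt "0 0 0 6 0.9 0 1" --pt "0 0 0 6 0.9 0 1" --pt "0 0 0 6 0.9 0 1" --pt "0 0 0 4 0.6 0 1" --pt "0 0 0 3 0.4 0 1" --pt "0 0 0 2 0.3 0 1"

```text
clock: 13.6
eef_pos: [571.1, -8.1, -3.2]
eef_rot: [3.142, 0.0, 0.141]
wrist_force: [-3.3, -0.5, 2.4]
finger_gap: 0.3
finger_force: 1.5
```

Request:
servo_tool --pt "0 0 0 2 0.3 0 1" --pt "0 0 0 1.5 0.2 0 1"

```text
clock: 13.85
eef_pos: [574.6, -7.5, -3.2]
eef_rot: [-3.142, 0.0, 0.14]
wrist_force: [-2.8, -0.2, 2.0]
finger_gap: 0.3
finger_force: 1.5
```

Request:
servo_tool --pt "0 0 0 1.5 0.2 0 1" --pt "0 0 0 1.5 0.2 0 1"

```text
clock: 14.1
eef_pos: [577.6, -7.2, -3.2]
eef_rot: [3.142, -0.0, 0.141]
wrist_force: [-1.8, 0.7, 2.9]
finger_gap: 0.9
finger_force: 1.5
```

Request:
servo_tool --pt "0 0 0 1 0.1 0 1" --pt "0 0 0 1 0.1 0 1"

```text
clock: 14.35
eef_pos: [579.5, -7.0, -3.3]
eef_rot: [-3.142, 0.0, 0.14]
wrist_force: [-2.6, -0.6, 2.5]
finger_gap: 0.4
finger_force: 1.6
```

Request:
servo_tool --pt "0 0 0 1 0.1 0 1"

```text
clock: 14.48
eef_pos: [580.5, -6.9, -3.3]
eef_rot: [-3.142, 0.0, 0.14]
wrist_force: [-4.0, -0.2, 1.6]
finger_gap: 0.5
finger_force: 1.6
```

Request:
servo_tool --pt "0 0 0 1 0.1 0 1"

```text
clock: 14.6
eef_pos: [581.6, -6.8, -3.2]
eef_rot: [-3.142, -0.0, 0.14]
wrist_force: [-2.4, -1.2, 2.1]
finger_gap: 0.5
finger_force: 1.6
```

Request:
servo_tool --pt "0 0 0 1 0.1 0 1" --pt "0 0 0 1 0.1 0 1"

```text
clock: 14.85
eef_pos: [582.3, -6.7, -3.3]
eef_rot: [-3.141, 0.003, 0.141]
wrist_force: [-17.8, -1.3, 13.3]
finger_gap: 0.4
finger_force: 8.7
```

Request:
servo_tool --pt "0 0 0 1 0.1 0 1"

```text
clock: 14.98
eef_pos: [582.3, -6.6, -3.3]
eef_rot: [-3.141, 0.006, 0.141]
wrist_force: [-25.4, -3.3, 19.4]
finger_gap: 0.7
finger_force: 12.9
```

Request:
servo_tool --pt "0 0 0 1 0.1 0 1"

```text
clock: 15.1
eef_pos: [582.2, -6.7, -3.3]
eef_rot: [-3.141, 0.008, 0.141]
wrist_force: [-33.8, -3.7, 25.4]
finger_gap: 0.4
finger_force: 17.1
```

Request:
servo_tool --pt "0 0 0 1 0.1 0 1"

```text
clock: 15.22
eef_pos: [582.2, -6.7, -3.2]
eef_rot: [-3.14, 0.011, 0.141]
wrist_force: [-41.9, -4.8, 30.7]
finger_gap: 0.5
finger_force: 21.2
```

The carrier is against the stop: motion stopped at 582.3 as predicted and the force rose. I'll back off, rise and go over and behind the lid.

Request:
servo_tool --pt "0 0 0 -3 -0.4 0 1" --pt "0 0 0 -8 -1.1 0 1" --pt "0 0 0 -15 -2.1 0 1" --pt "0 0 0 -6 -1 20 1" --pt "0 0 0 0 0 45 1" --pt "0 0 0 0 0 45 1" --pt "0 0 0 0 0 45 1" --pt "0 0 0 0 0 35 1" --pt "0 0 0 0 0 20 1" --pt "0 0 0 20 3 0 1" --pt "0 0 0 0 0 0 1"

```text
clock: 16.6
eef_pos: [574.9, -7.8, 206.3]
eef_rot: [-3.142, -0.0, 0.141]
wrist_force: [0.1, -0.4, 0.1]
finger_gap: 0.6
finger_force: 0.0
```

```bash
python3 - <<'E'
from h import *
import cv2
n=manip.camera("side")[:,:,::-1].copy();t=manip.camera("top")[:,:,::-1].copy()
a=cv2.resize(t[100:220,235:335],None,fx=4,fy=5,interpolation=cv2.INTER_CUBIC)
b=cv2.resize(n[90:240,190:290],None,fx=4,fy=4,interpolation=cv2.INTER_CUBIC)
cv2.imwrite("pics/t5.png",np.hstack([a,b]))
T=[644.55,2.23,.141];p=manip.read_state()['eef_pos']
q=lambda P:((proj("side",P)+.5-[190,90])*4+[400,0]).round(1).tolist()
print(p,q(p+[0,0,30.7]))
print(q(tw(T,[[-55,50,46],[-55,-50,46],[-55,50,12]])))
for th in(1.1,1.15,1.2,1.25):print(th,q(tw(T,[[85-145*np.cos(th)+o*np.sin(th),y,75+145*np.sin(th)+o*np.cos(th)] for o,y in((0,65),(10,65),(10,-65))])))
E
```

```text
[574.00306883  -7.90299117 206.14984998] [[684.3, 274.1]]
[[651.7, 499.2], [695.5, 434.1], [653.6, 530.9]]
1.1 [[547.1, 330.7], [536.2, 323.7], [604.7, 248.6]]
1.15 [[539.1, 325.8], [528.1, 319.3], [597.1, 244.6]]
1.2 [[531.0, 321.3], [519.8, 315.3], [589.5, 240.8]]
1.25 [[522.9, 317.1], [511.5, 311.6], [581.8, 237.5]]
```

View pics/t5.png

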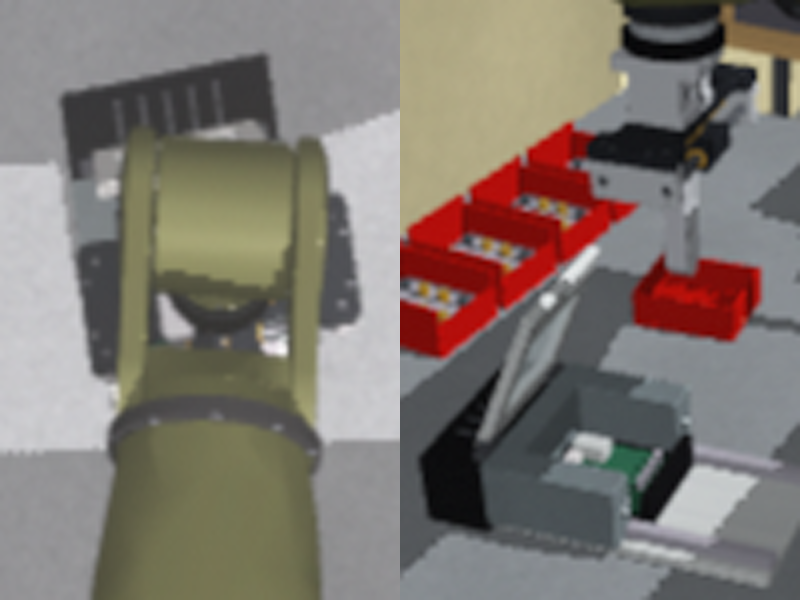

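The carrier plate is home at the cheek front, (650,500) to (693,440). The fingertip matches the corrected height and the lid is still at about 1.18 rad. I'll move behind the lid now.

Request:
servo_tool --pt "0 0 0 24 3.4 0 1" --pt "0 0 0 24 3.4 0 1" --pt "0 0 0 24 3.4 0 1" --pt "0 0 0 24 3.4 0 1" --pt "0 0 0 24 3.4 0 1" --pt "0 0 0 24 3.5 0 1" --pt "0 0 0 4 0.5 0 1" --pt "0 0 0 0 0 -18 1" --pt "0 0 0 0 0 -16 1" --pt "0 0 0 0 0 -14 1" --pt "0 0 0 0 0 0 1"

```text
clock: 18.08
eef_pos: [721.8, 13.1, 157.3]
eef_rot: [-3.141, 0.002, 0.14]
wrist_force: [0.7, -1.0, 0.6]
finger_gap: 0.6
finger_force: 0.0
```

Request:
servo_tool --pt "0 0 0 -6 -0.8 0 1" --pt "0 0 0 -6 -0.8 0 1" --pt "0 0 0 -6 -0.9 0 1" --pt "0 0 0 -5.7 -0.8 -1.6 1" --pt "0 0 0 -5.7 -0.8 -1.6 1" --pt "0 0 0 -5.3 -0.8 -2.5 1" --pt "0 0 0 -5.3 -0.8 -2.5 1"

```text
clock: 18.95
eef_pos: [682.2, 7.4, 150.4]
eef_rot: [-3.142, -0.0, 0.141]
wrist_force: [2.0, -0.1, 1.0]
finger_gap: 0.6
finger_force: 0.9
```

Request:
servo_tool --pt "0 0 0 -5 -0.7 -3 1" --pt "0 0 0 -5 -0.7 -3 1" --pt "0 0 0 -4.7 -0.7 -3.5 1" --pt "0 0 0 -4.7 -0.7 -3.5 1" --pt "0 0 0 -4.4 -0.6 -4 1" --pt "0 0 0 -4.4 -0.6 -4 1" --pt "0 0 0 -3.9 -0.6 -4.4 1" --pt "0 0 0 -3.9 -0.5 -4.4 1" --pt "0 0 0 -3.5 -0.5 -4.8 1" --pt "0 0 0 -3.5 -0.5 -4.8 1"

```text
clock: 20.2
eef_pos: [639.2, 1.3, 110.8]
eef_rot: [-3.142, 0.0, 0.14]
wrist_force: [1.4, 0.5, -0.0]
finger_gap: 0.7
finger_force: 0.6
```

Request:
servo_tool --pt "0 0 0 -3 -0.4 -5.1 1" --pt "0 0 0 -3 -0.4 -5.1 1" --pt "0 0 0 -2.5 -0.3 -5.4 1" --pt "0 0 0 -2.4 -0.3 -5.4 1" --pt "0 0 0 -1.9 -0.3 -5.6 1" --pt "0 0 0 -1.9 -0.3 -5.6 1" --pt "0 0 0 -1.4 -0.2 -5.7 1" --pt "0 0 0 -1.4 -0.2 -5.7 1"

```text
clock: 21.2
eef_pos: [621.9, -1.1, 67.2]
eef_rot: [-3.142, 0.0, 0.14]
wrist_force: [0.6, 0.8, 1.6]
finger_gap: 0.3
finger_force: 0.5
```

Request:
servo_tool --pt "0 0 0 -0.8 -0.1 -3 1" --pt "0 0 0 -0.8 -0.1 -3 1"

```text
clock: 21.45
eef_pos: [620.5, -1.2, 61.5]
eef_rot: [-3.142, -0.0, 0.14]
wrist_force: [0.3, 0.3, 1.3]
finger_gap: 0.5
finger_force: 0.5
```

Shut height should be near 54.3 reported.

Request:
servo_tool --pt "0 0 0 0 0 -2.5 1" --pt "0 0 0 0 0 -2.5 1" --pt "0 0 0 0 0 0 1"

```text
clock: 21.82
eef_pos: [620.3, -1.3, 56.3]
eef_rot: [-3.141, 0.0, 0.14]
wrist_force: [0.5, -0.8, -0.2]
finger_gap: 0.5
finger_force: 0.0
```

Request:
servo_tool --pt "0 0 0 0 0 -1.5 1" --pt "0 0 0 0 0 0 1"

```text
clock: 22.08
eef_pos: [620.4, -1.3, 55.0]
eef_rot: [-3.142, 0.0, 0.14]
wrist_force: [-1.1, 0.5, -0.8]
finger_gap: 0.4
finger_force: 0.0
```

Request:
servo_tool --pt "0 0 0 0 0 -1 1" --pt "0 0 0 0 0 0 1"

```text
clock: 22.32
eef_pos: [620.4, -1.3, 54.1]
eef_rot: [-3.142, -0.0, 0.141]
wrist_force: [-1.1, 0.2, 1.5]
finger_gap: 0.6
finger_force: 0.7
```

Request:
servo_tool --pt "0 0 0 0 0 -1 1" --pt "0 0 0 0 0 0 1"

```text
clock: 22.58
eef_pos: [620.5, -1.3, 54.0]
eef_rot: [3.141, -0.001, 0.141]
wrist_force: [-4.7, -0.1, 10.1]
finger_gap: 0.5
finger_force: 4.6
```

The lid is firmly shut, with contact at a true z of 84.8 against 85 expected. Next I go to the button at (494.7,-337.4), whose top is at a reported z of about 31.

Request:
servo_tool --pt "0 0 0 0 0 10 1" --pt "0 0 0 0 0 30 1" --pt "0 0 0 -14 -37 0 1" --pt "0 0 0 -14 -37 0 1" --pt "0 0 0 -14 -37 0 1" --pt "0 0 0 -14 -37 0 1" --pt "0 0 0 -14 -37 0 1" --pt "0 0 0 -14 -37 0 1" --pt "0 0 0 -14 -37 0 1" --pt "0 0 0 -14 -37 0 1" --pt "0 0 0 -14 -40 0 1" --pt "0 0 0 0 0 -25 1" --pt "0 0 0 0 0 -20 1" --pt "0 0 0 0 0 -10 1" --pt "0 0 0 0 0 0 1"

```text
clock: 24.45
eef_pos: [494.4, -337.1, 38.0]
eef_rot: [-3.141, 0.0, 0.141]
wrist_force: [0.0, 1.2, -0.5]
finger_gap: 0.2
finger_force: 0.0
```

```bash
python3 - <<'E'
from h import *
import cv2
n=manip.camera("side")[:,:,::-1].copy();t=manip.camera("top")[:,:,::-1].copy()
a=cv2.resize(n[90:240,190:290],None,fx=4,fy=4,interpolation=cv2.INTER_CUBIC)
b=cv2.resize(n[110:210,285:365],None,fx=5,fy=6,interpolation=cv2.INTER_CUBIC)
cv2.imwrite("pics/t6.png",np.hstack([a,b]))
p=manip.read_state()['eef_pos']
print(p,(proj("side",[p+[0,0,30.7],[494.7,-337.4,62]])+.5-[285,110])*[5,6]+[400,0])
E
```

```text
[ 494.82711746 -337.45410559   38.91255607] [[583.15764901 322.779749  ]
 [582.72718344 332.91139008]]
```

View pics/t6.png

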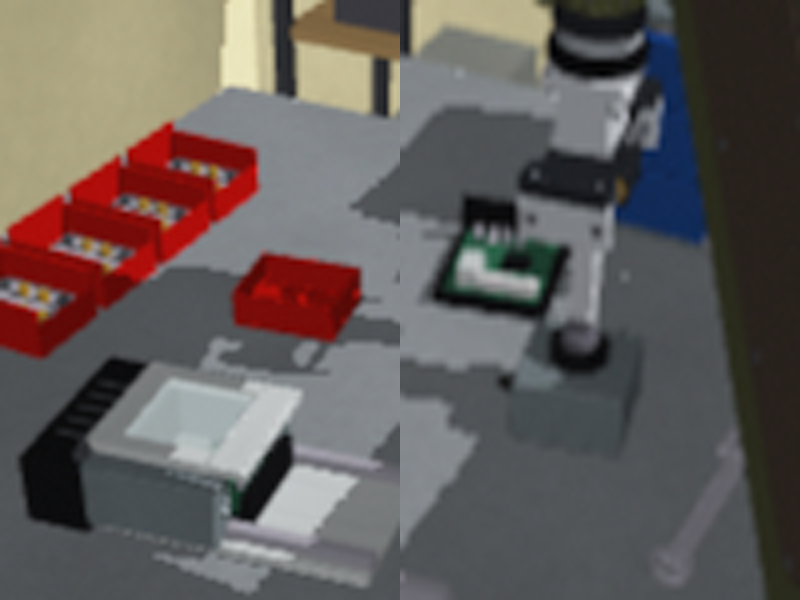

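The lid is level, the carrier is home, and the fingertips are over the button cap at about (580,335). I'll press.

Request:
servo_tool --pt "0 0 0 0 0 -4 1" --pt "0 0 0 0 0 -3 1" --pt "0 0 0 0 0 -2 1" --pt "0 0 0 0 0 -1.5 1"

```text
clock: 25.05
eef_pos: [495.2, -337.7, 29.6]
eef_rot: [3.14, -0.002, 0.141]
wrist_force: [-5.4, 4.4, 28.3]
finger_gap: 0.4
finger_force: 14.2
```

Request:
servo_tool --pt "0 0 0 0 0 -1.5 1" --pt "0 0 0 0 0 0 1"

```text
clock: 25.3
eef_pos: [495.3, -337.9, 29.5]
eef_rot: [3.139, -0.002, 0.141]
wrist_force: [-8.4, 7.1, 33.5]
finger_gap: 0.6
finger_force: 16.7
```

Request:
servo_tool --pt "0 0 0 0 0 -1.5 1" --pt "0 0 0 0 0 0 1"

```text
clock: 25.55
eef_pos: [495.4, -337.9, 29.2]
eef_rot: [3.139, -0.003, 0.141]
wrist_force: [-14.0, 10.3, 45.3]
finger_gap: 0.5
finger_force: 22.9
```

The stop is hard at a true z of about 60. I'll lift slowly to read the spring's travel and confirm that the cap really moved.

Request:
servo_tool --pt "0 0 0 0 0 4 1" --pt "0 0 0 0 0 0 1"

```text
clock: 25.8
eef_pos: [495.0, -337.7, 29.9]
eef_rot: [3.14, -0.002, 0.141]
wrist_force: [-0.6, 1.4, 14.5]
finger_gap: 0.2
finger_force: 6.8
```

Request:
servo_tool --pt "0 0 0 0 0 1.5 1" --pt "0 0 0 0 0 0 1"

```text
clock: 26.05
eef_pos: [494.9, -337.6, 30.6]
eef_rot: [3.14, -0.001, 0.14]
wrist_force: [3.0, -1.1, 5.1]
finger_gap: 0.3
finger_force: 2.3
```

Request:
servo_tool --pt "0 0 0 0 0 1.5 1" --pt "0 0 0 0 0 0 1"

```text
clock: 26.3
eef_pos: [494.5, -337.4, 31.7]
eef_rot: [3.141, -0.0, 0.14]
wrist_force: [2.5, -2.8, 3.4]
finger_gap: 0.5
finger_force: 1.9
```

Request:
servo_tool --pt "0 0 0 0 0 1.5 1" --pt "0 0 0 0 0 0 1"

```text
clock: 26.55
eef_pos: [494.3, -337.2, 33.0]
eef_rot: [-3.141, 0.0, 0.14]
wrist_force: [1.5, -1.4, 3.6]
finger_gap: 0.4
finger_force: 1.6
```

The force falls off like a spring over several mm above the bottom, so the button was fully pressed. I'll lift clear.

Request:
servo_tool --pt "0 0 0 0 0 4 1" --pt "0 0 0 0 0 15 1" --pt "0 0 0 0 0 40 1" --pt "0 0 0 0 0 30 1" --pt "0 0 0 0 0 0 1" --pt "0 0 0 0 0 0 1"

```text
clock: 27.3
eef_pos: [493.9, -336.9, 121.4]
eef_rot: [-3.141, 0.001, 0.14]
wrist_force: [-0.2, -0.2, -1.1]
finger_gap: 0.3
finger_force: 0.0
```

```bash
python3 -c "
from cell import manip
print(manip.read_state()['wrist_force']);print(manip.sign_off())"
```

```text
[-0.24143664 -0.23186198 -1.08180942]
the job is handed in; nothing more can be done
None
```

The job is handed in at about 27 s of the 51 s allowed, and no verdict came back: the carrier is home against the stop, the lid is shut, and the start button was pressed fully down and released. At the stop the wrist force briefly reached about 52 N against the 50 N finger limit on the carrier, so that limit may have been exceeded.

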